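# Find the relay module with slippery feet

### The job

Two identical-looking relay modules stand on the grey enclosure door, and one of them has been fitted with hard, slippery feet by mistake. Drag each in turn about 6 cm across the door to a new spot and feel which slides more easily. Then set the slippery one gently on its feet in the red rework tray; leave the good one where you dragged it, standing on the door, and do not lift it at any time.

Things in the scene. Friction and masses are not known exactly. Their poses are not given: they have to be found in the camera images.
- module_a: relay module on the door: aluminium heat-sink block 90 (its x) by 50 (its y) mm, from 6 to 32 mm above its underside; on top a white relay 58 by 44 mm up to 46 mm and two green strips; four black feet 6 mm high; about 0.85 kg. Grip or straddle the heat sink across the 50 mm. Origin: centre of its underside (feet), z up. Either module may be the slippery one: which cannot be seen
- module_b: the other relay module, same size, look, weight and origin as module_a. To drag across the door, the one with good feet takes about 5 to 8 N, the one with slippery feet about 1 to 1.6 N. Fingers straddling it loosely and pushing it along its y, low on the heat sink, show this best, while it moves (a stopped drag shows little, the first touch a brief knock); a tight grip may carry weight
- tray: the red open rework tray, fixed: 190 by 190 mm outside, 30 mm high, walls and floor 5 mm thick; it lies to the left or right of the door. Origin at the centre of its underside, on the bench, x and y along its sides.
- door: grey enclosure door, a fixed plate flat on the bench: 340 (its x) by 400 (its y) by 12 mm. Origin: centre of its underside; top 12 mm higher. The modules start side by side, either side of its x axis, their y within 20 degrees of its y, each with 7 cm of free door on the side away from the other. A black contactor (62 mm high) and green block (30 mm) stand beyond its x = 110 mm; the rest is clear

How it is judged:
By the outcome, as a careful person would: the job done as asked, in the order asked, and still so for the second after the job is handed in, with the robot touching nothing.
It also fails if it takes over 67 s, if anything falls off the work surface, if the arm or the gripper's body presses on something with over 40 N, if the wrist force passes 120 N, or if a joint passes its speed limit or range.

### The arm

A 6-joint arm with a two-finger parallel gripper is mounted at the origin on the work surface. World frame = base frame: x ahead of the robot, y to its left, z up, the work surface at z = 0. Lengths are in m, angles in rad, forces in N, time in s.
With the tool pointing down it reaches from about 0.3 to 0.875 m from the base axis. Payload 4.2 kg.
Tool frame: the origin (TCP) lies midway between the tips of the shut fingers; the grasp point (between the pads) lies 19 mm behind it (r.grip_depth is the distance from the TCP to the grasp point, in m); z points along the fingers, y is the line along which they close (so a half turn about z gives the same grasp; the last joint's range is limited). The gripper opens to 85 mm and grips with 20 to 120 N. Pads are 22 mm wide; open, the fingers measure 114 mm over their backs; the gripper's body (76 mm by 85 mm) begins 54 mm behind the grasp point. The pads swing forward as they close: fully open they stand 13 mm farther back than shut.
Start: joints at [-0.02, 0.32, 1.565, -0, 1.257, -0.02], TCP at [0.575, 0, 0.231] pointing down, gripper open.
Joint ranges: [-3.11, 3.11], [-0.84, 2.01], [0.21, 2.61], [-1.34, 4.49], [0.05, 2.63], [-2.56, 2.56]. Speed limits (rad/s): [2.57, 2.57, 3.14, 3.14, 3.14, 3.14].

### API

Orientations are given as a 3x3 rotation matrix whose columns are the frame's x, y, z axes.
In Python, from rig import r gives the robot as it stands.
- The arm moves only by the shell command python3 jog.py 'ROWS' [OPENING] [FORCE]. ROWS is a JSON list of rows, 1 to 5 of them, each written [[dx, dy, dz], turn]: dx, dy, dz in m, then a turn about the tool's z in rad; each row shifts and turns the commanded pose from where the row before left it, along the tool's axes as they then stand; what a row does not reach is not made up. A row lasts 1/12 s, in which the tool goes at most 0.0417 m and 0.125 rad, less where a joint would pass 70% of its speed; a pose out of reach is approached as far as the arm can. OPENING is the opening from 0.0 (shut) to 1.0 (fully open), set as the command begins (- or left out keeps the last). The fingers move at their own pace and stop on an object; FORCE is the grip in N (left out, the last holds). Time passes only in rows, so rows that do not move let the fingers close. It prints the time, the measured TCP pose, the force, the opening and the grip force at its end. Input that does not fit is refused with a message, and nothing moves.
- r.read_state(): the state, without advancing time (a new reading comes with each control period).
- r.grab_frame(name): name is "scene" or "side" or "wrist"; returns a dict with "frame" (400x640x3 uint8, red, green, blue), "fx", "fy", "cx", "cy" (pixels), "extrinsics" (4x4, takes a point from camera to world coordinates). Camera axes: x right, y down, z forward; pixel columns grow to the right and rows downward; lengths in m; the calibration is good to about 2 mm. A picture is of the moment at which its call begins. There is no depth.
- r.job_done(): hands the job in; it is judged then, once.
The state is a dict: "time": time; "joint_positions": joint angles; "dq": joint speeds; "tau": joint torques, N m; "tool_pos": TCP position; "ee_rot": TCP orientation; "ft_force": force on the tool from outside, world axes, zero at the start; "wrist_torque": the same for the moment, N m; "gripper_width": opening from 0.0 (shut) to 1.0 (fully open); "grip_force": force on a finger pad.
Only numpy, scipy, OpenCV 4.12 (cv2) and the standard library are available. Lean on these libraries where they do the work, as an engineer would, in place of code of your own. Each camera call takes 0.05 s, during which the arm holds its last target. There are 200 camera calls.

## Working session

There is one attempt and no reset: what is moved stays moved. The work goes in short steps, Python scripts to look and compute and a shell command to move; the robot and the scene stay as the last step left them, time stands still between calls to the robot, and variables do not carry over. Pictures are saved under pics/ and viewed, at most 12 in all, crops included, and the job is handed in when it is done.

```bash
ls; mkdir -p pics; python3 - <<'E'
from rig import r
import cv2,numpy as np,pickle
d={}
for n in("scene","side","wrist"):
    f=r.grab_frame(n);d[n]=f
    print(n,f['fx'],f['cx'],f['cy'],np.round(f['extrinsics'],3).tolist())
    cv2.imwrite(f'pics/{n}0.png',f['frame'][:,:,::-1])
pickle.dump(d,open('f0.pkl','wb'))
print(r.read_state())
E
```

```text
jog.py
pics
rig.py
scene 453.6458471050178 320.8361284758394 201.27444352304485 [[0.772, 0.522, -0.362, 0.847], [0.635, -0.623, 0.457, -0.432], [0.013, -0.583, -0.812, 0.768], [0.0, 0.0, 0.0, 1.0]]
side 404.21198586936066 323.2785578347431 201.29840072455605 [[0.875, -0.322, 0.363, 0.241], [-0.484, -0.546, 0.684, -0.539], [-0.022, -0.774, -0.633, 0.504], [0.0, 0.0, 0.0, 1.0]]
wrist 308.326230336795 321.7886134253124 197.77794953058972 [[1.0, 0.0, -0.001, 0.575], [-0.0, -0.952, -0.308, 0.08], [-0.001, 0.308, -0.952, 0.373], [0.0, 0.0, 0.0, 1.0]]
{'time': 0.15, 'joint_positions': array([-1.99816891e-02,  3.20176664e-01,  1.56534430e+00, -3.31599019e-05,
        1.25736828e+00, -1.99853808e-02]), 'dq': array([-0.00036074, -0.00225024, -0.00348489, -0.00125892, -0.00143728,
       -0.00012406]), 'tau': array([-9.13009580e-05, -4.15840280e+01, -2.34345907e+01, -1.12702321e-04,
        5.94026569e-03, -2.51738534e-06]), 'tool_pos': array([5.74678775e-01, 7.67245640e-06, 2.30678389e-01]), 'ee_rot': array([[-1.39396673e-05,  9.99999159e-01, -1.29695839e-03],
       [ 1.00000000e+00,  1.39323747e-05, -5.63185463e-06],
       [-5.61378019e-06, -1.29695847e-03, -9.99999159e-01]]), 'ft_force': array([ 0.24560249, -0.16575983, -0.01680141]), 'wrist_torque': array([ 0.00405997, -0.00260529,  0.03524947]), 'grip_force': 0.0, 'gripper_width': 0.9993728831758955}
```

View pics/scene0.png

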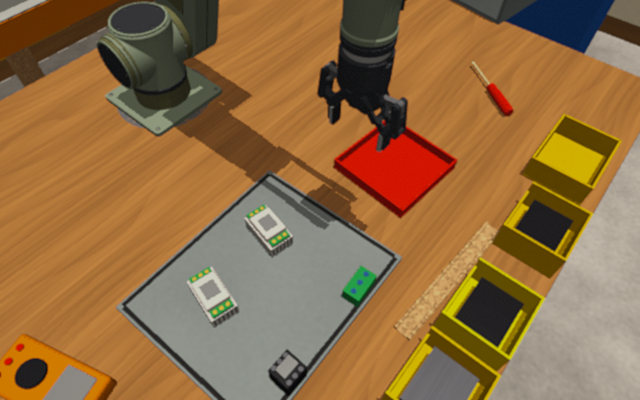

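View pics/wrist0.png

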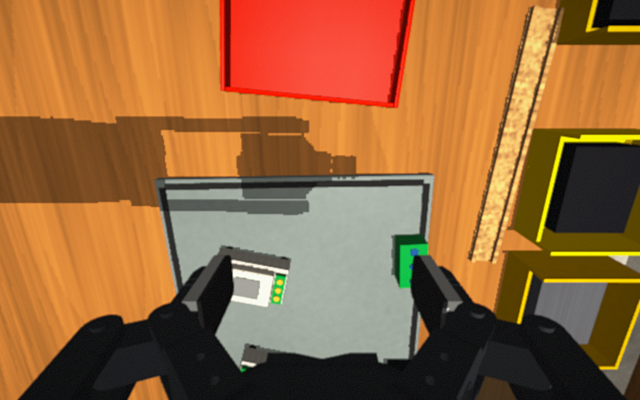

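```bash
python3 - <<'E'
import cv2,pickle,numpy as np
d=pickle.load(open('f0.pkl','rb'))
a=cv2.resize(d['scene']['frame'][190:340,170:310],None,fx=4,fy=4,interpolation=cv2.INTER_NEAREST)
cv2.imwrite('pics/crop1.png',a[:,:,::-1])
E
```

```text
(no output)
```

View pics/crop1.png

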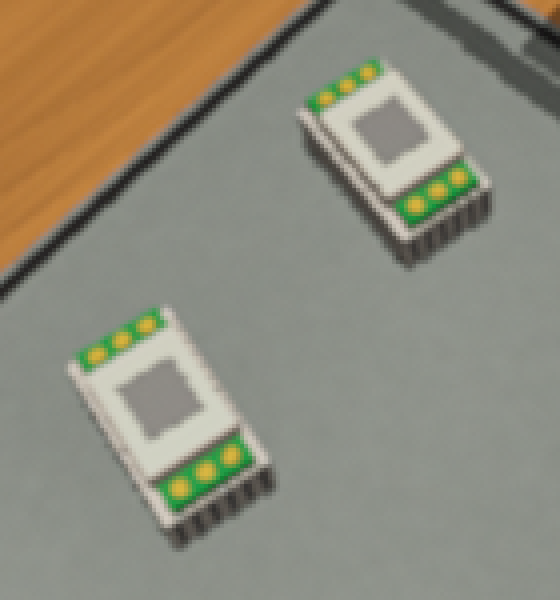

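View pics/side0.png

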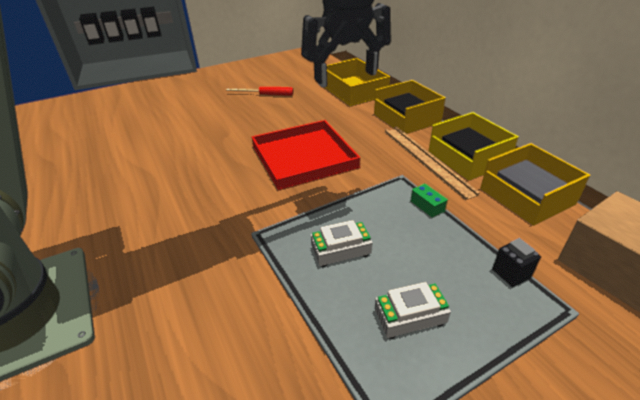

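```bash
cat > vis.py <<'E'
import cv2,numpy as np
def ray(f,u,v,z):
    E=f['extrinsics'];d=E[:3,:3]@np.array([(u-f['cx'])/f['fx'],(v-f['cy'])/f['fy'],1]);o=E[:3,3]
    return (o+d*(z-o[2])/d[2])[:2]
def blobs(m,amin):
    n,l,s,c=cv2.connectedComponentsWithStats(m.astype(np.uint8)*255)
    return [(l==i,s[i,4],c[i]) for i in range(1,n) if s[i,4]>=amin]
def modules(f,zg=0.052):
    """relay tops (z .058): largest pale blobs next to green; returns centre, yaw of long axis via rectified contours"""
    h=cv2.cvtColor(f['frame'],cv2.COLOR_RGB2HSV);R=f['frame'].astype(int)
    w=(R.min(2)>180)&(R.max(2)-R.min(2)<40)
    g=(h[...,0]>50)&(h[...,0]<75)&(h[...,1]>150)
    out=[]
    for m,a,c in blobs(w,150):
        cn=max(cv2.findContours(m.astype(np.uint8),cv2.RETR_EXTERNAL,cv2.CHAIN_APPROX_NONE)[0],key=cv2.contourArea)
        P=np.array([ray(f,*p[0],0.058) for p in cn])
        rc=cv2.minAreaRect((P*1000).astype(np.float32))
        gs=[(ray(f,*gc,zg),ga) for _,ga,gc in blobs(g,15) if np.hypot(*(ray(f,*gc,zg)-P.mean(0)))<.06]
        out.append((a,c.round(1),rc,[(x.round(4),ga) for x,ga in gs]))
    return out
E
python3 - <<'E'
from vis import *;import pickle
d=pickle.load(open('f0.pkl','rb'))
for n in("scene","side"):
    f=d[n];print(n)
    for o in modules(f):
        if o[3]: print(o)
    R=f['frame'].astype(int)
    for m,a,c in blobs((R[...,0]>120)&(R[...,1]<60)&(R[...,2]<60),2000):
        cn=cv2.convexHull(max(cv2.findContours(m.astype(np.uint8),0,1)[0],key=cv2.contourArea))
        P=cv2.approxPolyDP(cn,4,True)[:,0]
        print('tray',a,[(p.tolist(),ray(f,*p,.03).round(3).tolist(),ray(f,*p,0).round(3).tolist()) for p in P])
f=d['scene']
for p in((124,305),(271,175),(398,258)):print('door',ray(f,*p,.012))
for p in((210,289),(268,222.5)):print('lab',ray(f,*p,.058))
f=d['side']
for p in((414,297),(343,230.5)):print('lab',ray(f,*p,.058))
for p in((258,237),(403,179),(575,314)):print('door',ray(f,*p,.012))
E
```

```text
scene
(np.int32(308), array([267.4, 223. ]), ((485.0092468261719, -134.794189453125), (40.79020690917969, 54.3256950378418), 78.12862396240234), [(array([ 0.5243, -0.1475]), np.int32(36))])
(np.int32(448), array([209.9, 290.1]), ((503.1690673828125, -295.6385192871094), (44.08196258544922, 54.496700286865234), 76.00308227539062), [(array([ 0.5411, -0.306 ]), np.int32(61))])
tray 4878 [([376, 127], [0.482, 0.224], [0.467, 0.25]), ([407, 127], [0.536, 0.269], [0.524, 0.298]), ([456, 160], [0.672, 0.254], [0.665, 0.282]), ([403, 210], [0.656, 0.071], [0.649, 0.091]), ([335, 160], [0.472, 0.086], [0.457, 0.107])]
side
(np.int32(406), array([340.8, 232.3]), ((482.87921142578125, -138.41856384277344), (42.01880645751953, 55.47170639038086), 77.9969253540039), [(array([ 0.4424, -0.1391]), np.int32(46)), (array([ 0.5136, -0.1648]), np.int32(20))])
(np.int32(691), array([413.3, 298.8]), ((500.8294982910156, -297.4394226074219), (41.83291244506836, 55.64358139038086), 75.96208953857422), [(array([ 0.4625, -0.2928]), np.int32(121)), (array([ 0.5317, -0.3245]), np.int32(26))])
tray 3134 [([359, 158], [0.648, 0.061], [0.674, 0.099]), ([276, 179], [0.465, 0.082], [0.479, 0.122]), ([252, 137], [0.484, 0.263], [0.499, 0.314]), ([324, 120], [0.666, 0.248], [0.693, 0.298])]
door [ 0.38799033 -0.40164796]
door [ 0.38471794 -0.02243297]
door [ 0.70551734 -0.01555118]
lab [ 0.50313038 -0.29389317]
lab [ 0.48624396 -0.13393905]
lab [ 0.50265745 -0.29686585]
lab [ 0.48744517 -0.1377565 ]
door [ 0.37652816 -0.03561402]
door [ 0.69785087 -0.02749932]
door [ 0.70674726 -0.40790149]
```

Views: the scene and side pictures show the modules at scene px (268,223) and (210,290), the tray at (395,168), with both modules yawed about -12° to -14°. All sizes check out. The left module is at (0.485,-0.136), the right at (0.502,-0.296), the tray at (0.569,0.167).

```bash
python3 jog.py '[[[-0.034,-0.0225,0],0],[[-0.034,-0.0225,0],0],[[-0.034,-0.0225,0],0],[[-0.034,-0.0225,0],0],[[0,0,0],-0.111]]' 1.0 20; python3 jog.py '[[[0,0,0.02],-0.125],[[0,0,0.02],-0.125],[[0,0,0.02],-0.125],[[0,0,0.02],-0.125],[[0,0,0],-0.125]]'; python3 jog.py '[[[0,0,0],-0.125],[[0,0,0],-0.125],[[0,0,0],-0.125],[[0,0,0],-0.125],[[0,0,0],-0.125]]'; python3 jog.py '[[[0,0,0],0],[[0,0,0],0]]'
python3 - <<'E'
from rig import r
import cv2
from vis import *
for n in("scene","side","wrist"):
    f=r.grab_frame(n);cv2.imwrite(f'pics/{n}1.png',f['frame'][:,:,::-1])
    for o in modules(f):
        if o[3]: print(n,o)
s=r.read_state();print(s['tool_pos'],s['ee_rot'].round(3).tolist(),s['joint_positions'])
E
```

```text
time: 0.57
tool_pos: [0.481, -0.1405, 0.2311]
ee_rot: [[-0.107, 0.994, -0.003], [0.994, 0.107, -0.003], [-0.002, -0.003, -1.0]]
ft_force: [0.2, -0.5, -0.3]
gripper_width: 0.998
grip_force: 0.0
time: 0.98
tool_pos: [0.4822, -0.1353, 0.1474]
ee_rot: [[-0.676, 0.737, -0.008], [0.737, 0.676, 0.002], [0.007, -0.004, -1.0]]
ft_force: [-0.6, 0.1, 0.4]
gripper_width: 0.998
grip_force: 0.0
time: 1.4
tool_pos: [0.4848, -0.1359, 0.151]
ee_rot: [[-0.979, 0.202, -0.001], [0.202, 0.979, 0.0], [0.001, 0.0, -1.0]]
ft_force: [-0.4, -0.6, 0.1]
gripper_width: 0.998
grip_force: 0.0
time: 1.57
tool_pos: [0.4849, -0.1359, 0.1512]
ee_rot: [[-0.977, 0.211, -0.0], [0.211, 0.977, 0.0], [0.0, 0.0, -1.0]]
ft_force: [-0.8, 0.3, -0.1]
gripper_width: 1.002
grip_force: 0.0
scene (np.int32(478), array([209.6, 289.9]), ((498.9912414550781, -295.1348876953125), (45.11568069458008, 62.84224319458008), 75.98541259765625), [(array([ 0.5412, -0.306 ]), np.int32(62))])
side (np.int32(175), array([352.5, 228.9]), ((501.6143798828125, -142.09117126464844), (44.96297836303711, 22.728710174560547), 88.09280395507812), [(array(
[... 569 characters left out ...]
847656, -263.245361328125), (5.040158748626709, 77.00003814697266), 76.34492492675781), [(array([ 0.4662, -0.2822]), np.int32(541)), (array([ 0.5426, -0.2908]), np.int32(129))])
wrist (np.int32(1950), array([144.9, 254.8]), ((502.44671630859375, -293.93548583984375), (42.74601745605469, 56.41029739379883), 75.7476806640625), [(array([ 0.4662, -0.2822]), np.int32(541)), (array([ 0.5426, -0.2908]), np.int32(129)), (array([ 0.5356, -0.3202]), np.int32(33)), (array([ 0.5389, -0.3094]), np.int32(50))])
[ 0.48496902 -0.13598261  0.15127862] [[-0.978, 0.21, -0.0], [0.21, 0.978, 0.0], [0.0, 0.0, -1.0]] [-2.96229040e-01  2.76625707e-01  1.84586125e+00  3.77973142e-05
  1.01914252e+00 -1.65535226e+00]
```

View pics/wrist1.png

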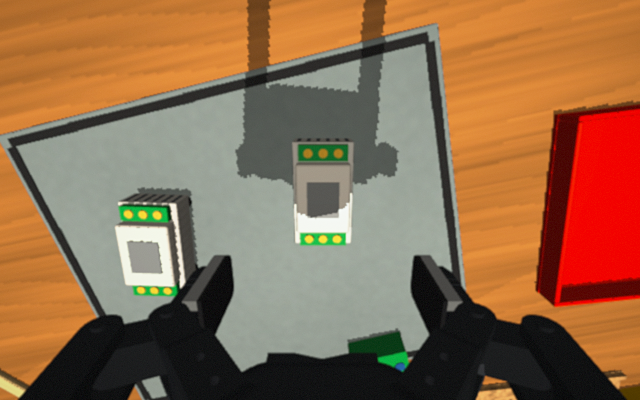

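The wrist view shows the left module squared up between the fingers, label at px (323,198), edges vertical. I'll descend and straddle it.

```bash
python3 jog.py '[[[0,0,0.03],0],[[0,0,0.03],0],[[0,0,0.03],0],[[0,0,0.03],0],[[0,0,0.013],0]]'; python3 jog.py '[[[0,0,0],0],[[0,0,0],0],[[0,0,0],0],[[0,0,0],0],[[0,0,0],0]]' 0.78 20; python3 - <<'E'
from rig import r
import cv2
f=r.grab_frame("side");cv2.imwrite('pics/side2.png',cv2.resize(f['frame'][150:330,250:450],None,fx=3,fy=3)[:,:,::-1])
E
```

```text
time: 2.13
tool_pos: [0.4829, -0.1353, 0.0152]
ee_rot: [[-0.978, 0.21, -0.005], [0.21, 0.978, 0.002], [0.005, 0.0, -1.0]]
ft_force: [-0.6, 0.4, 0.1]
gripper_width: 0.999
grip_force: 0.0
time: 2.55
tool_pos: [0.486, -0.1363, 0.0197]
ee_rot: [[-0.978, 0.209, 0.003], [0.209, 0.978, -0.001], [-0.003, -0.0, -1.0]]
ft_force: [-0.3, 0.2, 1.0]
gripper_width: 0.78
grip_force: 0.0
```

View pics/side2.png

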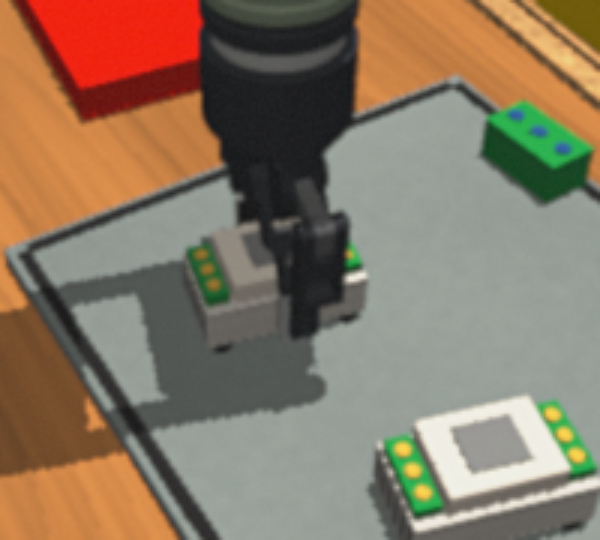

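```bash
F='time|tool_pos|ft|grip_f'; (python3 jog.py '[[[0,0.004,0],0],[[0,0.004,0],0],[[0,0.004,0],0],[[0,0.004,0],0]]'; python3 jog.py '[[[0,0.004,0],0],[[0,0.004,0],0],[[0,0.004,0],0]]'; python3 jog.py '[[[0,0.004,0],0],[[0,0.004,0],0],[[0,0.004,0],0]]';python3 jog.py '[[[0,0.004,0],0],[[0,0.004,0],0]]';python3 jog.py '[[[0,0.004,0],0],[[0,0.004,0],0]]';python3 jog.py '[[[0,0.004,0],0],[[0,0.004,0],0]]';python3 jog.py '[[[0,0.004,0],0],[[0,0.004,0],0]]';python3 jog.py '[[[0,0.000,0],0],[[0,0,0],0]]') | grep -E $F
python3 - <<'E'
from rig import r
import cv2
from vis import *
for n in("scene","side"):
    f=r.grab_frame(n);cv2.imwrite(f'pics/{n}3.png',f['frame'][:,:,::-1])
    for o in modules(f):
        if o[3]: print(n,o)
E
```

```text
time: 2.93
tool_pos: [0.4887, -0.1204, 0.0187]
ft_force: [-0.8, -3.1, 2.3]
grip_force: 1.6
time: 3.18
tool_pos: [0.4911, -0.1083, 0.0184]
ft_force: [-0.7, -2.8, 2.4]
grip_force: 1.6
time: 3.43
tool_pos: [0.4934, -0.0965, 0.0183]
ft_force: [-0.6, -3.2, 2.3]
grip_force: 1.6
time: 3.6
tool_pos: [0.495, -0.0887, 0.0183]
ft_force: [-0.3, -3.2, 2.4]
grip_force: 1.6
time: 3.77
tool_pos: [0.4967, -0.0808, 0.0183]
ft_force: [-1.1, -3.5, 3.7]
grip_force: 1.6
time: 3.93
tool_pos: [0.4984, -0.073, 0.0183]
ft_force: [0.2, -3.4, 2.4]
grip_force: 1.6
time: 4.1
tool_pos: [0.5, -0.0652, 0.0183]
ft_force: [-0.9, -3.6, 2.6]
grip_force: 1.6
time: 4.27
tool_pos: [0.4999, -0.0649, 0.0181]
ft_force: [0.4, 0.2, -0.3]
grip_force: 0.0
scene (np.int32(463), array([209.9, 290. ]), ((503.0054626464844, -295.60516357421875), (44.08403396606445, 54.82497024536133), 75.98541259765625), [(array([ 0.5412, -0.306 ]), np.int32(62))])
side (np.int32(737), array([413.2, 298.8]), ((500.8308410644531, -297.3981628417969), (42.96218490600586, 56.088165283203125), 75.42182922363281), [(array([ 0.4625, -0.2926]), np.int32(119)), (array([ 0.5318, -0.3246]), np.int32(27))])
```

```bash
F='tool_pos|ft|grip_f'; (python3 jog.py '[[[0,-0.004,0],0],[[0,-0.004,0],0],[[0,0,0],0]]' 1.0;python3 jog.py '[[[0,0,-0.02],0],[[0,0,-0.03],0],[[0,0,-0.04],0],[[0,0,-0.04],0],[[0,0,0],0]]';python3 jog.py '[[[-0.010,-0.0405,0],0],[[-0.010,-0.0405,0],0],[[-0.010,-0.0405,0],0],[[-0.010,-0.0405,0],0],[[-0.011,-0.0405,0],0.033]]';python3 jog.py '[[[0,-0.015,0],0],[[0,0,0],0],[[0,0,0],0],[[0,0,0],0]]') | grep -E $F
python3 - <<'E'
from rig import r
import cv2
from vis import *
for n in("scene","side","wrist"):
    f=r.grab_frame(n);cv2.imwrite(f'pics/{n}4.png',f['frame'][:,:,::-1])
    for o in modules(f):
        if o[3]: print(n,o[:3])
E
```

```text
tool_pos: [0.4981, -0.0741, 0.0183]
ft_force: [-0.1, 0.1, -0.3]
grip_force: 0.0
tool_pos: [0.503, -0.0744, 0.1557]
ft_force: [1.4, 0.7, 0.8]
grip_force: 0.0
tool_pos: [0.5055, -0.2836, 0.1483]
ft_force: [1.0, 0.6, -0.4]
grip_force: 0.0
tool_pos: [0.5021, -0.2949, 0.148]
ft_force: [0.0, -0.5, -0.0]
grip_force: 0.0
scene (np.int32(287), array([295. , 205.7]), ((497.9410095214844, -72.62101745605469), (40.5209846496582, 54.89590835571289), 79.10188293457031))
scene (np.int32(197), array([215.7, 298.5]), ((521.550537109375, -299.19183349609375), (41.14556884765625, 17.58283042907715), 77.71755981445312))
side (np.int32(366), array([328.4, 208.2]), ((495.4261474609375, -76.820068359375), (42.506195068359375, 56.366310119628906), 77.1265869140625))
side (np.int32(298), array([427.2, 294.8]), ((517.6629028320312, -301.5122985839844), (43.533851623535156, 21.62467384338379), 75.08641815185547))
wrist (np.int32(431), array([566.4, 125.2]), ((489.71795654296875, -103.56751251220703), (5.132124900817871, 83.19049072265625), 77.93653869628906))
wrist (np.int32(2661), array([608.1, 127.6]), ((497.6171569824219, -72.43472290039062), (42.507259368896484, 56.07819747924805), 78.36550903320312))
wrist (np.int32(1131), array([321.1, 226.4]), ((522.7423095703125, -299.440185546875), (47.1490592956543, 34.523372650146484), 75.58003997802734))
```

View pics/wrist4.png

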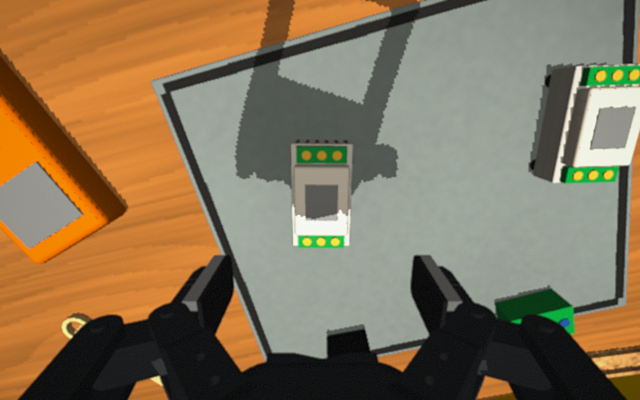

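```bash
F='tool_pos|ft|grip_f'; (python3 jog.py '[[[0,0,0.03],0],[[0,0,0.03],0],[[0,0,0.03],0],[[0,0,0.03],0],[[0,0,0.007],0]]'; python3 jog.py '[[[0,0,0],0],[[0,0,0],0],[[0,0,0],0],[[0,0,0],0],[[0,0,0],0]]' 0.78 20; python3 jog.py '[[[0,-0.004,0],0],[[0,-0.004,0],0],[[0,-0.004,0],0],[[0,-0.004,0],0]]'; python3 jog.py '[[[0,-0.004,0],0],[[0,-0.004,0],0],[[0,-0.004,0],0]]'; python3 jog.py '[[[0,-0.004,0],0],[[0,-0.004,0],0],[[0,-0.004,0],0]]';python3 jog.py '[[[0,-0.004,0],0],[[0,-0.004,0],0]]';python3 jog.py '[[[0,-0.004,0],0],[[0,-0.004,0],0]]';python3 jog.py '[[[0,-0.004,0],0],[[0,-0.004,0],0]]';python3 jog.py '[[[0,-0.004,0],0]]';python3 jog.py '[[[0,0.000,0],0],[[0,0,0],0]]') | grep -E $F
```

```text
tool_pos: [0.4999, -0.2933, 0.0173]
ft_force: [0.1, 0.8, -0.4]
grip_force: 0.0
tool_pos: [0.5033, -0.2966, 0.023]
ft_force: [-0.5, 0.1, -0.0]
grip_force: 0.0
tool_pos: [0.499, -0.3102, 0.022]
ft_force: [1.7, 9.2, 4.9]
grip_force: 4.4
tool_pos: [0.4961, -0.3217, 0.022]
ft_force: [1.5, 8.6, 4.9]
grip_force: 4.4
tool_pos: [0.4932, -0.3332, 0.022]
ft_force: [2.3, 8.7, 5.0]
grip_force: 4.4
tool_pos: [0.4912, -0.3409, 0.022]
ft_force: [2.3, 8.9, 5.1]
grip_force: 4.5
tool_pos: [0.4893, -0.3487, 0.022]
ft_force: [1.6, 8.5, 4.8]
grip_force: 4.5
tool_pos: [0.4874, -0.3564, 0.022]
ft_force: [2.1, 7.9, 4.5]
grip_force: 4.5
tool_pos: [0.4864, -0.3602, 0.022]
ft_force: [1.9, 8.5, 5.3]
grip_force: 4.5
tool_pos: [0.4863, -0.3611, 0.0219]
ft_force: [1.4, 5.6, 3.1]
grip_force: 2.9
```

Module B needed about 9 N, module A about 3.4 N, so A is slippery. I'll back off B, rise and go to A.

```bash
F='tool_pos|ft|grip_f'; (python3 jog.py '[[[0,0.004,0],0],[[0,0.004,0],0],[[0,0,0],0]]' 1.0;python3 jog.py '[[[0,0,-0.02],0],[[0,0,-0.03],0],[[0,0,-0.04],0],[[0,0,-0.04],0],[[0,0,0],0]]';python3 jog.py '[[[0.0084,0.0388,0],0],[[0.0084,0.0388,0],0],[[0.0084,0.0388,0],0],[[0.0084,0.0388,0],0],[[0.0084,0.0388,0],0]]'; python3 jog.py '[[[0.0084,0.0388,0],0],[[0.0084,0.0388,0],-0.035],[[0,0,0],0],[[0,0,0],0],[[0,0,0],0]]') | grep -E $F
python3 - <<'E'
from rig import r
import cv2
from vis import *
for n in("scene","side","wrist"):
    f=r.grab_frame(n);cv2.imwrite(f'pics/{n}5.png',f['frame'][:,:,::-1])
    for o in modules(f):
        if o[3]: print(n,o[:3])
E
```

```text
tool_pos: [0.4879, -0.354, 0.0213]
ft_force: [-0.1, -0.1, -1.0]
grip_force: 0.0
tool_pos: [0.4918, -0.3575, 0.1598]
ft_force: [0.7, -1.0, -0.1]
grip_force: 0.0
tool_pos: [0.4935, -0.1546, 0.1512]
ft_force: [1.0, 0.4, 0.1]
grip_force: 0.0
tool_pos: [0.4964, -0.077, 0.1513]
ft_force: [-0.8, -0.4, -0.7]
grip_force: 0.0
scene (np.int32(507), array([176.7, 310. ]), ((485.31549072265625, -352.7917175292969), (43.59540557861328, 60.965518951416016), 75.76575469970703))
side (np.int32(918), array([433.6, 337. ]), ((486.2960510253906, -354.85284423828125), (42.2616081237793, 55.89333724975586), 75.81471252441406))
side (np.int32(173), array([438.6, 358.5]), ((473.7377014160156, -381.1283264160156), (4.32181453704834, 85.49771118164062), 75.51454162597656))
wrist (np.int32(1265), array([331.3, 222.5]), ((513.2521362304688, -75.16256713867188), (47.30826950073242, 43.301822662353516), 78.00626373291016))
wrist (np.int32(349), array([ 45.8, 245.9]), ((489.8261413574219, -315.25836181640625), (4.439155578613281, 83.94371795654297), 75.99121856689453))
wrist (np.int32(1140), array([ 18.7, 257. ]), ((488.97650146484375, -347.25421142578125), (34.260013580322266, 56.292667388916016), 75.95210266113281))
```

View pics/wrist5.png

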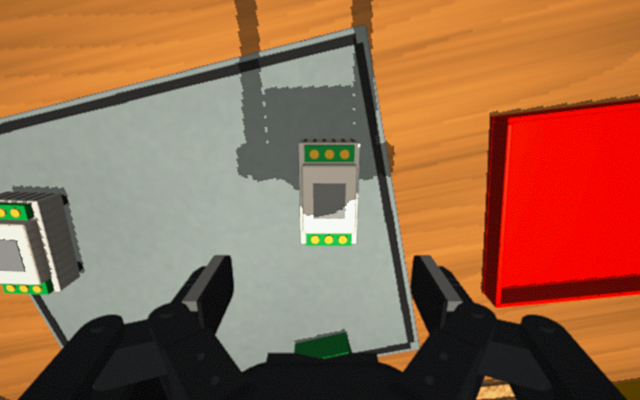

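```bash
F='tool_pos|ft|grip'; (python3 jog.py '[[[0,0.0055,0.025],0],[[0,0,0.03],0],[[0,0,0.03],0],[[0,0,0.03],0],[[0,0,0.02],0]]';python3 jog.py '[[[0,0,0],0],[[0,0,0],0],[[0,0,0],0],[[0,0,0],0],[[0,0,0],0]]' 0.7 20; python3 jog.py '[[[0,0,0],0],[[0,0,0],0],[[0,0,0],0],[[0,0,0],0],[[0,0,0],0]]' 0.4 60;python3 jog.py '[[[0,0,0],0],[[0,0,0],0],[[0,0,0],0],[[0,0,0],0]]'; python3 jog.py '[[[0,0,-0.005],0],[[0,0,-0.01],0],[[0,0,-0.02],0],[[0,0,-0.02],0],[[0,0,-0.02],0]]';python3 jog.py '[[[0,0,-0.01],0],[[0,0,0],0],[[0,0,0],0],[[0,0,0],0]]') | grep -E $F
python3 - <<'E'
from rig import r
import cv2
s=r.read_state();print(s['tool_pos'],s['ee_rot'].round(3).tolist(),s['joint_positions'])
f=r.grab_frame("side");cv2.imwrite('pics/side6.png',f['frame'][:,:,::-1])
g=r.grab_frame("wrist")
cv2.imwrite('pics/both6.png',cv2.vconcat([cv2.resize(f['frame'],(480,300)),cv2.resize(g['frame'],(480,300))])[:,:,::-1])
E
```

```text
tool_pos: [0.4961, -0.0724, 0.0139]
ft_force: [-0.3, -0.7, -0.2]
gripper_width: 1.001
grip_force: 0.0
tool_pos: [0.4985, -0.0716, 0.0178]
ft_force: [-0.1, 0.6, 0.4]
gripper_width: 0.702
grip_force: 0.0
tool_pos: [0.4983, -0.0715, 0.0179]
ft_force: [-0.4, -0.5, 6.2]
gripper_width: 0.575
grip_force: 61.9
tool_pos: [0.4983, -0.0715, 0.0179]
ft_force: [-0.4, -1.5, 6.1]
gripper_width: 0.572
grip_force: 61.9
tool_pos: [0.4961, -0.0709, 0.0917]
ft_force: [0.3, 0.4, -9.0]
gripper_width: 0.571
grip_force: 64.7
tool_pos: [0.496, -0.071, 0.1001]
ft_force: [-0.2, 0.6, -9.0]
gripper_width: 0.572
grip_force: 65.0
[ 0.49598463 -0.07098097  0.10005826] [[-0.978, 0.206, -0.003], [0.206, 0.979, 0.001], [0.003, -0.0, -1.0]] [-1.65109544e-01  3.32398757e-01  1.91693323e+00  1.84182029e-05
  8.95464503e-01 -1.52818291e+00]
```

View pics/both6.png

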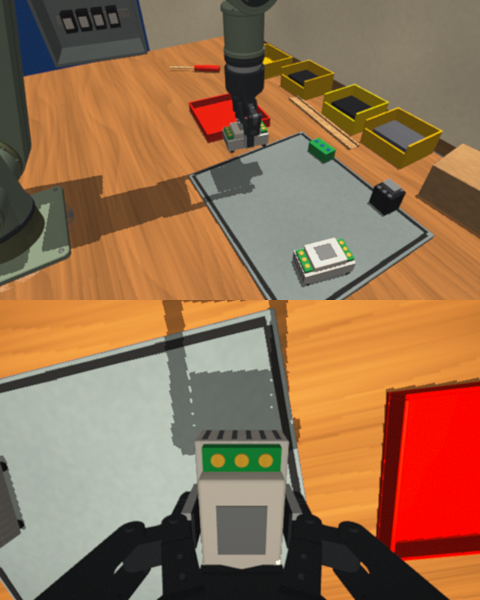

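```bash
F='tool_pos|ft|grip'; (python3 jog.py '[[[-0.0015,0.015,0],0],[[-0.0028,0.031,0],0],[[-0.0028,0.031,0],0],[[-0.0028,0.031,0],0],[[-0.0028,0.031,0],0]]';python3 jog.py '[[[-0.0028,0.031,0],0],[[-0.0028,0.031,0],0],[[-0.0028,0.031,0],0],[[-0.0015,0.016,0],0],[[0,0,0],-0.11]]';python3 jog.py '[[[0,0,0],0],[[0,0,0],0],[[0,0,0],0],[[0,0,0],0]]')|grep -E $F
python3 - <<'E'
from rig import r
import cv2
from vis import *
s=r.read_state();print(s['tool_pos'],s['ee_rot'].round(3).tolist())
for n in("scene","side","wrist"):
    f=r.grab_frame(n);cv2.imwrite(f'pics/{n}7.png',f['frame'][:,:,::-1])
E
```

```text
tool_pos: [0.5381, 0.0633, 0.1001]
ft_force: [-0.6, -1.0, -8.6]
gripper_width: 0.574
grip_force: 65.1
tool_pos: [0.5716, 0.1706, 0.1]
ft_force: [0.2, -0.3, -8.7]
gripper_width: 0.574
grip_force: 65.3
tool_pos: [0.5703, 0.1659, 0.101]
ft_force: [-0.3, -0.1, -9.3]
gripper_width: 0.572
grip_force: 65.3
[0.57029208 0.16592743 0.10095345] [[-0.995, 0.1, -0.001], [0.1, 0.995, -0.0], [0.001, -0.0, -1.0]]
```

View pics/scene7.png

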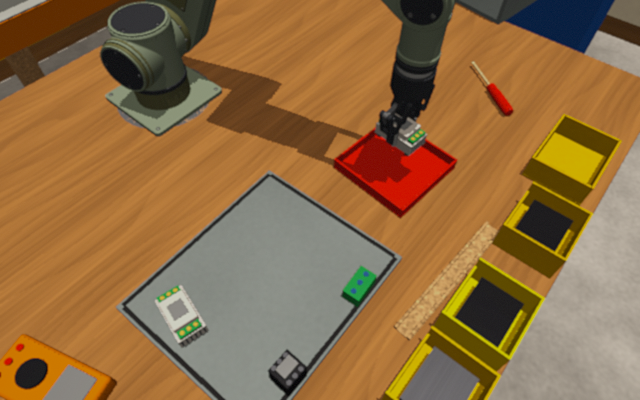

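The scene view shows module A held over the tray at px (403,135) and B standing on the door at (180,313). I'll lower A now.

```bash
F='tool_pos|ft|grip_f'; (python3 jog.py '[[[0,0,0.02],0],[[0,0,0.025],0],[[0,0,0.02],0],[[0,0,0.01],0],[[0,0,0.004],0]]';python3 jog.py '[[[0,0,0],0],[[0,0,0],0],[[0,0,0],0],[[0,0,0],0]]';python3 jog.py '[[[0,0,0.002],0],[[0,0,0.002],0],[[0,0,0.001],0],[[0,0,0.001],0],[[0,0,0],0]]')|grep -E $F
```

```text
tool_pos: [0.5695, 0.1662, 0.0206]
ft_force: [-0.5, -0.3, -8.7]
grip_force: 65.1
tool_pos: [0.5716, 0.167, 0.0237]
ft_force: [0.3, -0.6, -9.0]
grip_force: 65.2
tool_pos: [0.5705, 0.1667, 0.0161]
ft_force: [-0.3, -0.1, -8.7]
grip_force: 65.3
```

```bash
F='tool_pos|ft|grip_f'; (python3 jog.py '[[[0,0,0.001],0],[[0,0,0.001],0],[[0,0,0.001],0],[[0,0,0],0],[[0,0,0],0]]';python3 jog.py '[[[0,0,0.001],0],[[0,0,0.001],0],[[0,0,0],0],[[0,0,0],0],[[0,0,0],0]]';python3 jog.py '[[[0,0,0.001],0],[[0,0,0],0],[[0,0,0],0]]')|grep -E $F
```

```text
tool_pos: [0.5706, 0.1667, 0.0132]
ft_force: [-0.4, -0.2, -8.9]
grip_force: 65.3
tool_pos: [0.5707, 0.1668, 0.0113]
ft_force: [-0.2, -0.2, -8.7]
grip_force: 65.3
tool_pos: [0.571, 0.1669, 0.0109]
ft_force: [-1.8, -1.3, -2.7]
grip_force: 65.8
```

```bash
F='tool_pos|ft|grip'; (python3 jog.py '[[[0,0,0.0005],0],[[0,0,0],0],[[0,0,0],0]]';python3 jog.py '[[[0,0,0],0],[[0,0,0],0],[[0,0,0],0],[[0,0,0],0],[[0,0,0],0]]' 0.85 20;python3 jog.py '[[[0,0,-0.01],0],[[0,0,-0.02],0],[[0,0,-0.03],0],[[0,0,-0.04],0],[[0,0,-0.04],0]]' 1.0;python3 jog.py '[[[0,-0.04,-0.03],0],[[0,-0.04,-0.01],0],[[0,-0.04,0],0],[[0,-0.04,0],0],[[0,0,0],0]]')|grep -E $F
python3 - <<'E'
from rig import r
import cv2
f=r.grab_frame("scene");g=r.grab_frame("side")
cv2.imwrite('pics/fin.png',cv2.vconcat([cv2.resize(f['frame'],(480,300)),cv2.resize(g['frame'],(480,300))])[:,:,::-1])
from vis import *
for h in(f,g):
    for o in modules(h):
        if o[3]: print(o[:3])
E
```

```text
tool_pos: [0.571, 0.1669, 0.0109]
ft_force: [-3.4, -1.0, 5.2]
gripper_width: 0.573
grip_force: 66.9
tool_pos: [0.5709, 0.1668, 0.0098]
ft_force: [0.2, -0.6, -0.2]
gripper_width: 0.852
grip_force: 0.0
tool_pos: [0.57, 0.1666, 0.1514]
ft_force: [-0.1, -0.2, -0.0]
gripper_width: 0.996
grip_force: 0.0
tool_pos: [0.5548, 0.0083, 0.1861]
ft_force: [0.4, 0.6, -0.3]
gripper_width: 0.998
grip_force: 0.0
(np.int32(193), array([396.3, 154.8]), ((573.921142578125, 161.33621215820312), (39.211997985839844, 52.771732330322266), 84.33424377441406))
(np.int32(498), array([176.9, 310.2]), ((485.29034423828125, -352.7656555175781), (43.50315475463867, 61.002479553222656), 75.90118408203125))
(np.int32(896), array([433.7, 337. ]), ((486.2674255371094, -354.81597900390625), (41.9980583190918, 55.59052276611328), 75.94471740722656))
(np.int32(155), array([439.5, 358.3]), ((474.04010009765625, -381.1924133300781), (3.7169482707977295, 84.87848663330078), 75.81871032714844))
```

View pics/fin.png

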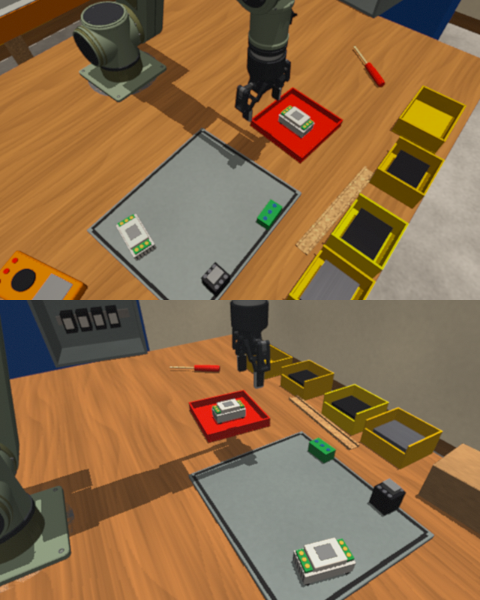

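A stands flat in the tray, B stands on the door where it was dragged, and the robot is clear of both.

```bash
python3 -c "
from rig import r
print(r.job_done())"
```

```text
the job is handed in; nothing more can be done
None
```

The job is handed in: the slippery module was module A, the left one (about 3 N to drag against about 9 N for B, both above your quoted ranges), and it now stands on its feet in the red tray, while B stays on the door where I dragged it, about 6 cm, never lifted.

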